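# Refill the marked parts bin with locating balls

## Task

Slide the white cover of the parts box by its orange tab all the way off the bin that has the purple tag, then pour all six steel balls from the cup into that bin, from close above it so that none drops hard or lands elsewhere. Stand the cup upright again, wholly on its green mat, leave the purple bin open, and leave everything else on the bench where it is.

Things in the scene. Friction and masses are not known exactly. Their poses are not given: they have to be found in the camera images.
- bin: open grey plastic parts box, fixed to the table, 130 (x) x 250 (y) x 60 mm high, walls and floor 5 mm; a middle wall splits it into two square bins, centres at y = +62 and -62 mm, each about 120 x 117 mm inside. Origin: centre of its underside, z up
- cover (a joint): position of the white sliding cover (130 x 122 mm plate, 4 mm thick, upper face 64 mm above the table) that runs along the top of the parts box: 0 = at the -y end of the box, covering only the -y bin; 0.12 = at the +y end, covering only the +y bin. It stays where it is left
- cover_grip (a point): the orange upright grip tab in the middle of the cover: 36 mm along the box's x, 14 mm thick along the box's y (the sliding direction), rising from the cover (64 mm) to 100 mm above the table; this point is 88 mm above the table
- purple_tag: purple block, 16 x 90 x 56 mm high, fixed against the box's far (+x) side, in the middle of one bin: it marks the bin to fill. Origin: centre of its underside, axes as the box's; the middle of the marked bin lies 74 mm to its -x (and at its y within 2 mm). The bin may be either one
- yellow_tag: yellow block of the same size and mounting, marking the other bin
- mat: round green mat, 140 mm across and 2 mm thick, fixed on the table; the cup stands on it at the start. Origin: centre of its underside
- cup: white round cup holding the six balls, 56 mm across at the base, 96 mm at the rim, 58 mm high, wall 3 mm, floor 5 mm, about 140 g. Origin: centre of its underside, z up its axis; a blue straight handle stands out on its -x side
- cup_grip (a point): point to grip on the blue handle's axis, at (-80.6, 0, 92) mm in the cup's frame. The handle is a flat bar 14 mm thick (along the cup's y) and 20 mm wide; it starts at the rim and leans outward, 40 degrees from vertical, along (-0.643, 0, 0.766) in the cup's frame, reaching 30 mm beyond this point; the rim is about 45 mm away. A tool that comes along the handle leans 40 degrees
- cup_lip (a point): the pouring lip: point on the rim across from the handle, at (46.5, 0, 58) mm in the cup's frame
- ball1_center (a point): centre of a steel ball, 16 mm across, 17 g, one of the six in the cup
- ball2_center (a point): centre of a steel ball, 16 mm across, 17 g, one of the six in the cup
- ball3_center (a point): centre of a steel ball, 16 mm across, 17 g, one of the six in the cup
- ball4_center (a point): centre of a steel ball, 16 mm across, 17 g, one of the six in the cup
- ball5_center (a point): centre of a steel ball, 16 mm across, 17 g, one of the six in the cup
- ball6_center (a point): centre of a steel ball, 16 mm across, 17 g, one of the six in the cup
- tall_stack: bystander: a stack of six black square tiles, 42 x 42 mm and 48 mm high, a white disc on top. Origin: centre of its underside
- short_stack: bystander: a stack of three black square tiles, 42 x 42 mm and 24 mm high. Origin: centre of its underside
- frame: bystander: a flat black square frame, 70 x 70 mm and 10 mm high, 40 mm window. Origin: centre of its underside
- tweezers: bystander: dark steel tweezers lying flat, 120 mm long, 6 mm high. Origin: centre of its underside
- caliper: bystander: a steel caliper with a blue body, lying flat, 200 mm long, 12 mm high. Origin: centre of its underside
- mouse: bystander: a white computer mouse, 100 x 60 mm and 32 mm high. Origin: centre of its underside
Mind the look-alikes: they are no part of the job. Several things look just like the purple_tag: the one meant starts farthest to the robot's right.

How it is judged:
By the outcome, as a careful person would: the job done as asked, in the order asked, and still so for the second after the job is handed in, with the robot touching nothing.
It also fails if it takes over 66 s, if anything falls off the work surface, if the arm or the gripper's body presses on something with over 40 N, if the wrist force passes 120 N, or if a joint passes its speed limit or range.

## Robot

A 7-joint arm with a two-finger parallel gripper is mounted at the origin on the work surface. World frame = base frame: x ahead of the robot, y to its left, z up, the work surface at z = 0. Lengths are in mm, angles in degrees, forces in N, time in s.
With the tool pointing down it reaches from about 375 to 925 mm from the base axis. Payload 3.1 kg.
Tool frame: the origin (TCP) lies on the mounting face of the last link; the fingertips stand 173 mm ahead of it and the grasp point (between the pads) lies 155 mm ahead of it; z points along the fingers, y is the direction in which the jaws open and shut (so a half turn about z gives the same grasp; the last joint's range is limited). The gripper opens to 85 mm and grips with 20 to 120 N. Pads are 22 mm wide; open, the fingers measure 114 mm over their backs; the gripper's body (76 mm by 85 mm) begins 54 mm behind the grasp point. The pads swing forward as they close: fully open they stand 13 mm farther back than shut.
Start: joints at [66.073, 21.939, 2.515, 91.553, -1.026, 66.532, -2.859], TCP at [204.362, -617.044, 404.669] pointing down, gripper open.
Joint ranges: [-149.38, 149.38], [-23.57, 123.04], [-84.95, 90], [0, 143.3], [-89.99, 269.99], [3.08, 112.72], [-163.45, 163.45]. Speed limits (degrees/s): [159.86, 159.86, 180, 180, 180, 180, 180].

## Interface

Orientations are given as a 3x3 rotation matrix whose columns are the frame's x, y, z axes.
In Python, from bench import manip, imaging, workorder gives the robot as it stands.
- The arm moves only by the shell command python3 -m jog 'ROWS' [FORCE]. ROWS is JSON, a list of rows, each a list of 7 numbers: the shift along the world's x, y, z in m, then the turn, a rotation vector about the world's x, y, z in degrees, then the closure, from -1 (fully open) to 1 (shut), so that 0 is half open. A call has 1 to 5 rows; each row shifts and turns the commanded pose from where the row before left it; what a row does not reach is not made up. A row lasts 1/12 s, in which the tool goes at most 41.7 mm and 7.16 degrees, less where a joint would pass 70% of its speed; a pose out of reach is approached as far as the arm can. A call with a gripper value outside its range is refused whole. The fingers move at their own pace and stop on an object; FORCE is the grip in N (left out, the last holds). Time passes only in rows, so rows that do not move let the fingers close. It gives the time, the measured TCP pose, the force and the opening at its end, in the units of the state.
- manip.sense(): the state, without advancing time (a new reading comes with each control period).
- imaging.camera(name): name is "side" or "top"; returns the picture (420x560x3 uint8, red, green, blue); there is no depth.
- imaging.camera_info(name): a dict with "intrinsics" (3x3 intrinsics, pixels), "rvec" (rotation vector, rad) and "tvec" (3), from world to camera coordinates, as OpenCV has them. Camera axes: x right, y down, z forward; pixel columns grow to the right and rows downward; lengths in mm; the calibration is good to about 2 mm. A picture is of the moment at which its call begins. camera_info takes no time and is no camera call.
- workorder.hand_in(): hands the job in, once; it reports no verdict.
The state is a dict: "time": time; "q": joint angles; "joint_vel": joint speeds; "joint_torque": joint torques, N m; "position": TCP position; "orientation": TCP orientation; "ft_force": force on the tool from outside, world axes, zero at the start; "moment": the same for the moment, N m; "opening": finger opening in mm.
Only numpy, scipy, OpenCV 4.12 (cv2) and the standard library are available. Lean on these libraries where they do the work, as an engineer would, in place of code of your own. Each camera call takes 0.05 s, during which the arm holds its last target. There are 200 camera calls.

## Working session

There is one attempt and no reset: what is moved stays moved. The work goes in short steps, Python scripts to look and compute and a shell command to move; the robot and the scene stay as the last step left them, time stands still between calls to the robot, and variables do not carry over. Pictures are saved under pics/ and viewed, about 8 in all and at most 12, crops included, and the job is handed in when it is done.

```bash
mkdir -p pics; ls; cat > h.py <<'E'
import numpy as np, cv2
from bench import manip, imaging, workorder
def cam(n):
    i=imaging.camera_info(n); R=cv2.Rodrigues(np.array(i["rvec"],float))[0]
    return np.array(i["intrinsics"],float),R,np.array(i["tvec"],float).ravel()
def ray(n,uv):
    K,R,t=cam(n); d=R.T@np.linalg.solve(K,[*uv,1]); return -R.T@t,d
def on(n,uv,z):
    c,d=ray(n,uv); return c+d*(z-c[2])/d[2]
def proj(n,p):
    K,R,t=cam(n); q=K@(R@np.array(p,float)+t); return q[:2]/q[2]
def snap(n,f):
    im=imaging.camera(n); cv2.imwrite(f,im[:,:,::-1]); return im
E
python3 - <<'E'
from h import *
for n in("top","side"):
    snap(n,f"pics/{n}0.png"); K,R,t=cam(n); print(n,K.round(1).tolist(),(-R.T@t).round(),R[2].round(2))
s=manip.sense();print({k:np.round(s[k],3).tolist() for k in s})
E
```

```text
pics
top [[440.0, 0.0, 281.7], [0.0, 440.0, 207.8], [0.0, 0.0, 1.0]] [ 509.  -18. 1194.] [ 0.06  0.02 -1.  ]
side [[473.8, 0.0, 283.9], [0.0, 473.8, 214.2], [0.0, 0.0, 1.0]] [144. 770. 889.] [ 0.36 -0.64 -0.67]
{'time': 0.1, 'q': [66.074, 21.988, 2.512, 91.64, -1.025, 66.533, -2.859], 'joint_vel': [0.052, -0.154, 0.019, -0.181, 0.014, 0.013, 0.095], 'joint_torque': [0.003, -43.473, 1.029, -25.045, 0.011, 0.005, -0.0], 'position': [204.214, -616.617, 403.4], 'orientation': [[0.949, 0.314, -0.001], [0.314, -0.949, 0.002], [-0.0, -0.002, -1.0]], 'ft_force': [0.585, 0.654, 0.238], 'moment': [-0.048, -0.085, -0.008], 'opening': 85.058}
```

View pics/top0.png

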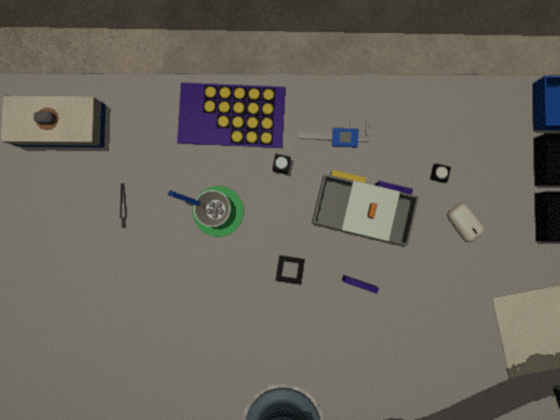

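View pics/side0.png

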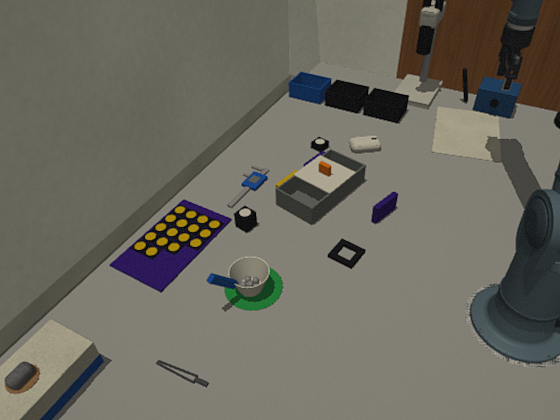

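Top view: up is +x and left is +y. The box is at (365,210), with yellow tag (348,176) and the purple tag meant at (395,187). That makes the right (-y) bin the purple one, and the cover is mostly over it, with its tab at (373,211). The purple bar at (360,285) and the purple tray are look-alikes. The cup is at (213,209), with its handle toward the upper left.

```bash
cat > m.py <<'E'
from h import *
def mask(im,lo,hi,roi):
    h=cv2.inRange(cv2.cvtColor(im,cv2.COLOR_RGB2HSV),lo,hi); m=np.zeros_like(h); x0,y0,x1,y1=roi; m[y0:y1,x0:x1]=h[y0:y1,x0:x1]; return m
def blob(m):
    c=max(cv2.findContours(m,cv2.RETR_EXTERNAL,cv2.CHAIN_APPROX_NONE)[0],key=cv2.contourArea); return c,cv2.minAreaRect(c),cv2.contourArea(c)
E
python3 - <<'E'
from m import *
t=cv2.imread("pics/top0.png")[:,:,::-1].copy(); s=cv2.imread("pics/side0.png")[:,:,::-1].copy()
def show(name,im,cam_,lo,hi,roi,z):
    c,r,a=blob(mask(im,lo,hi,roi)); b=cv2.boxPoints(r)
    print(name,cam_,a,np.round(r[0],1),"centre",on(cam_,r[0],z).round(1),"corners",[on(cam_,p,z)[:2].round(0).tolist() for p in b]); return c
show("purple",t,"top",(115,80,30),(150,255,255),(372,178,415,196),56)
show("yellow",t,"top",(18,90,60),(35,255,255),(325,165,370,185),56)
show("tab",t,"top",(5,140,80),(17,255,255),(350,190,390,230),100)
show("tab",s,"side",(5,140,80),(17,255,255),(310,150,340,180),88)
show("cover",t,"top",(20,0,110),(100,70,255),(335,175,410,245),64)
show("mat",t,"top",(50,120,40),(75,255,255),(185,180,250,245),2)
c=show("handleT",t,"top",(100,120,40),(125,255,255),(160,180,205,215),100)
show("handleS",s,"side",(100,120,40),(125,255,255),(195,265,240,295),100)
g=blob(mask(t,(0,0,70),(180,80,255),(192,185,236,232))); print(cv2.minEnclosingCircle(g[0]),on("top",cv2.minEnclosingCircle(g[0])[0],58))
v=np.zeros((480,800,3),np.uint8)
v[:, :400]=cv2.resize(t[170:266,160:240],(400,480)); v[:,400:]=cv2.resize(s[250:322,200:260],(400,480))
cv2.imwrite("pics/crop1.png",v[:,:,::-1])
E
```

```text
purple top 136.0 [394.4 187. ] centre [ 629.4 -282.6   56. ] corners [[634.0, -237.0], [647.0, -240.0], [625.0, -329.0], [612.0, -325.0]]
yellow top 191.0 [347.9 176. ] centre [ 657.1 -162.7   56. ] corners [[659.0, -116.0], [676.0, -120.0], [655.0, -210.0], [638.0, -206.0]]
tab top 62.0 [371.7 210.2] centre [ 566.5 -216.2  100. ] corners [[552.0, -205.0], [585.0, -213.0], [581.0, -227.0], [548.0, -219.0]]
tab side 109.5 [324.5 168.5] centre [ 563.6 -212.6   88. ] corners [[590.0, -233.0], [563.0, -247.0], [538.0, -192.0], [565.0, -179.0]]
cover top 2422.5 [371.7 205.3] centre [ 580.8 -222.7   64. ] corners [[519.0, -144.0], [672.0, -180.0], [643.0, -302.0], [491.0, -265.0]]
mat top 648.5 [220.7 212.2] centre [562.7 175.3   2. ] corners [[521.0, 254.0], [647.0, 206.0], [604.0, 97.0], [479.0, 145.0]]
handleT top 99.5 [183.8 197.9] centre [593.3 252.8 100. ] corners [[602.0, 293.0], [612.0, 289.0], [585.0, 213.0], [575.0, 216.0]]
handleS side 221.5 [222.1 280.8] centre [586.  264.4 100. ] corners [[615.0, 282.0], [625.0, 259.0], [557.0, 247.0], [548.0, 270.0]]
((213.5, 208.0), 31.484222412109375) [570.9181436  185.18875991  58.        ]
```

View pics/crop1.png

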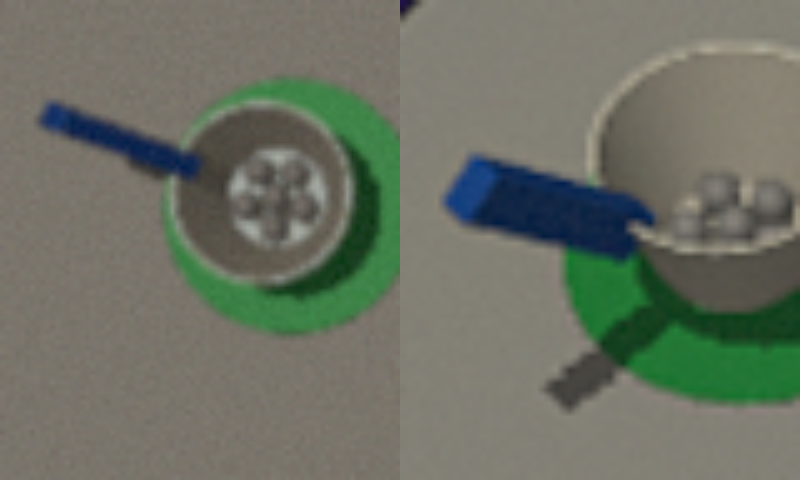

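```bash
python3 - <<'E'
from h import *
c=on("top",(212.3,208.4),59); print("cup rim",c)
print("mat",on("top",(218.8,211),2))
tip=on("top",(171,193.4),115); inn=on("top",(199,203),62); print(tip,inn)
d=inn-tip; e=c-tip; print("yaw x-axis",np.degrees(np.arctan2(d[1],d[0])),np.degrees(np.arctan2(e[1],e[0])),np.hypot(*e[:2]))
E
for i in 1 2 3; do python3 -m jog '[[0.018,0.020,-0.005,0,0,-1.6,-1],[0.018,0.020,-0.005,0,0,-1.6,-1],[0.018,0.020,-0.005,0,0,-1.6,-1],[0.018,0.020,-0.005,0,0,-1.6,-1],[0.018,0.020,-0.005,0,0,-1.6,-1]]' 40; done; python3 -m jog '[[0.018,0.020,-0.005,0,0,-1.6,-1],[0.018,0.020,-0.005,0,0,-1.6,-1],[0.018,0.020,-0.005,0,0,-1.6,-1],[0.018,0.020,-0.005,0,0,-1.1,-1],[0,0,0,0,0,0,-0.4]]'
```

```text
cup rim [569.79812114 188.11577117  59.        ]
mat [565.90451164 180.5780282    2.        ]
[603.14122197 281.3074763  115.        ] [583.35842475 222.42745234  62.        ]
yaw x-axis -108.57156958352348 -109.6867236173483 98.97704924958585
time: 0.52
position: [294.9, -515.8, 378.8]
orientation: [[0.984, 0.178, -0.001], [0.178, -0.984, 0.001], [-0.0, -0.001, -1.0]]
ft_force: [1.0, -0.0, 0.1]
opening: 85.4
time: 0.93
position: [384.8, -415.8, 353.9]
orientation: [[0.999, 0.039, -0.001], [0.039, -0.999, 0.001], [-0.001, -0.001, -1.0]]
ft_force: [0.6, -0.5, -0.1]
opening: 85.1
time: 1.35
position: [474.8, -315.8, 328.9]
orientation: [[0.995, -0.1, -0.001], [-0.1, -0.995, 0.001], [-0.001, -0.0, -1.0]]
ft_force: [-0.3, 0.1, 0.2]
opening: 85.3
time: 1.77
position: [549.9, -229.8, 308.3]
orientation: [[0.982, -0.191, 0.001], [-0.191, -0.982, 0.005], [0.0, -0.005, -1.0]]
ft_force: [1.0, 1.4, 0.6]
opening: 75.3
```

```bash
python3 -m jog '[[0.009,0.010,-0.01,0,0,-1,-0.4],[0.009,0.010,-0.01,0,0,-1,-0.4],[0,0,-0.01,0,0,0,-0.4],[0,0,0,0,0,0,-0.4],[0,0,0,0,0,0,-0.4]]'
```

```text
time: 2.18
position: [563.1, -217.8, 278.4]
orientation: [[0.972, -0.235, -0.003], [-0.235, -0.972, 0.0], [-0.003, 0.001, -1.0]]
ft_force: [-0.7, -0.0, -0.6]
opening: 59.7
```

```bash
python3 -m jog '[[0.003,0.003,-0.010,0,0,0,-0.4],[0,0,-0.010,0,0,0,-0.4],[0,0,-0.012,0,0,0,-0.4],[0,0,0,0,0,0,-0.4],[0,0,0,0,0,0,0.2]]' 40
python3 -m jog '[[0,0,0,0,0,0,1],[0,0,0,0,0,0,1],[0,0,0,0,0,0,1],[0,0,0,0,0,0,1],[0,0,0,0,0,0,1]]' 40
python3 -m jog '[[0,0,0,0,0,0,1],[0,0,0,0,0,0,1],[0,0,0,0,0,0,1]]'; python3 -c "
from h import *;snap('side','pics/s1.png')"
```

```text
time: 2.6
position: [566.4, -214.2, 246.0]
orientation: [[0.972, -0.235, -0.003], [-0.235, -0.972, 0.001], [-0.003, -0.0, -1.0]]
ft_force: [0.9, -0.4, -0.2]
opening: 49.4
time: 3.02
position: [567.5, -214.7, 248.5]
orientation: [[0.972, -0.234, 0.001], [-0.234, -0.972, -0.001], [0.001, 0.001, -1.0]]
ft_force: [-0.2, -1.0, 3.4]
opening: 13.4
time: 3.27
position: [567.6, -214.3, 248.4]
orientation: [[0.972, -0.235, 0.001], [-0.235, -0.972, -0.001], [0.001, 0.0, -1.0]]
ft_force: [-1.5, -0.8, 5.5]
opening: 13.0
```

View pics/s1.png

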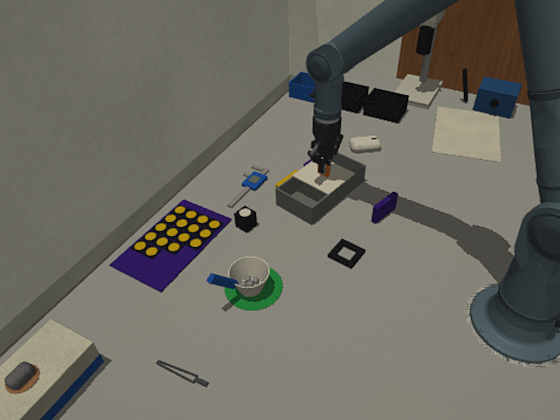

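The fingers hold the tab, opening 13 mm. Now slide the cover along +y of the box.

```bash
python3 -m jog '[[0.001,0.004,0,0,0,0,1],[0.0019,0.0078,0,0,0,0,1],[0.0019,0.0078,0,0,0,0,1],[0.0019,0.0078,0,0,0,0,1],[0.0019,0.0078,0,0,0,0,1]]'
python3 -m jog '[[0.0019,0.0078,0,0,0,0,1],[0.0019,0.0078,0,0,0,0,1],[0.0019,0.0078,0,0,0,0,1],[0.001,0.004,0,0,0,0,1],[0,0,0,0,0,0,1]]'; python3 -m jog '[[0.0005,0.002,0,0,0,0,1],[0.0005,0.002,0,0,0,0,1],[0,0,0,0,0,0,1]]'
```

```text
time: 3.73
position: [576.0, -178.7, 248.4]
orientation: [[0.972, -0.235, -0.0], [-0.235, -0.972, -0.0], [-0.0, 0.0, -1.0]]
ft_force: [-3.2, -1.4, 7.1]
opening: 13.2
time: 4.15
position: [583.0, -149.3, 248.4]
orientation: [[0.973, -0.233, -0.0], [-0.233, -0.973, 0.002], [-0.001, -0.002, -1.0]]
ft_force: [-3.2, 2.0, 6.9]
opening: 13.0
time: 4.4
position: [583.2, -148.6, 248.4]
orientation: [[0.972, -0.235, -0.001], [-0.235, -0.972, -0.002], [-0.001, 0.002, -1.0]]
ft_force: [-3.6, -2.8, 7.1]
opening: 12.9
```

```bash
python3 -m jog '[[0.0005,0.002,0,0,0,0,1],[0.0005,0.002,0,0,0,0,1],[0,0,0,0,0,0,1]]';python3 -m jog '[[0.0005,0.002,0,0,0,0,1],[0,0,0,0,0,0,1]]'; python3 -c "
from m import *
s=snap('side','pics/s2.png');t=snap('top','pics/t2.png')
v=np.zeros((480,800,3),np.uint8);v[:,:400]=cv2.resize(t[150:270,310:410],(400,480)); v[:,400:]=cv2.resize(s[130:226,270:350],(400,480)); cv2.imwrite('pics/c2.png',v[:,:,::-1])"
```

```text
time: 4.65
position: [583.4, -147.8, 248.4]
orientation: [[0.971, -0.237, -0.003], [-0.237, -0.971, -0.006], [-0.001, 0.007, -1.0]]
ft_force: [-5.1, -7.6, 7.2]
opening: 12.7
time: 4.82
position: [583.5, -147.4, 248.4]
orientation: [[0.971, -0.238, -0.003], [-0.238, -0.971, -0.008], [-0.001, 0.009, -1.0]]
ft_force: [-7.1, -9.4, 7.7]
opening: 13.2
```

View pics/c2.png

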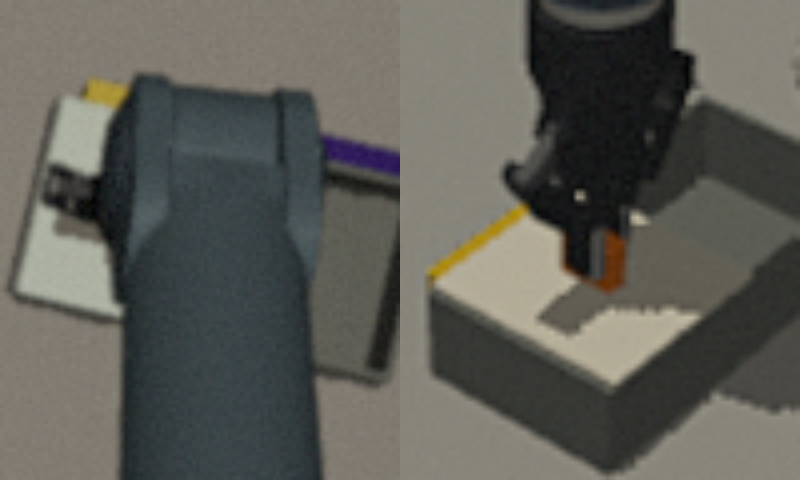

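The cover is against its stop, flush with the +y end, and the force is building up against it. Releasing and heading for the cup.

```bash
python3 -m jog '[[-0.001,-0.004,0,0,0,0,0.5],[0,0,0,0,0,0,-0.4],[0,0,0,0,0,0,-0.4],[0,0,0.01,0,0,0,-0.4],[0,0,0.02,0,0,0,-0.4]]'
python3 -m jog '[[0,0,0.03,0,0,0,-0.4],[0,0,0.03,0,0,6,-0.4],[0.004,0.025,0.01,0,0,6,-0.4],[0.004,0.035,0,0,0,6,-0.4],[0.004,0.035,0,0,0,6,-0.4]]'
python3 -m jog '[[0.004,0.035,0,0,0,6,-0.4],[0.004,0.035,0,0,0,6,-0.4],[0.004,0.035,0,0,0,6,-0.4],[0.004,0.035,0,0,0,6,-0.4],[0.004,0.035,0,0,0,6,-0.4]]'
python3 -m jog '[[0.004,0.035,0,0,0,6,-0.4],[0.004,0.035,0,0,0,6,-0.4],[0.004,0.035,0,0,0,6,-0.4],[0.004,0.035,0,0,0,6,-0.4],[0.004,0.035,0,0,0,6,-0.4]]'
python3 -m jog '[[0.004,0.035,0,0,0,0.5,-0.4],[0.004,0.025,0,0,0,0,-0.4],[0,0.015,0,0,0,0,-0.4],[0,0,0,0,0,0,-0.4],[0,0,0,0,0,0,-0.4]]'; python3 -c "
from h import *;print(manip.sense()['q'])
t=snap('top','pics/t3.png');print(t.shape)"
```

```text
time: 5.33
position: [582.9, -143.6, 275.2]
orientation: [[0.972, -0.233, -0.006], [-0.233, -0.972, 0.003], [-0.007, -0.001, -1.0]]
ft_force: [0.0, -0.5, 0.8]
opening: 59.6
time: 5.75
position: [597.0, -49.8, 350.4]
orientation: [[0.983, 0.183, 0.005], [0.183, -0.983, 0.0], [0.005, 0.001, -1.0]]
ft_force: [-0.3, -0.1, -0.2]
opening: 59.5
time: 6.17
position: [615.8, 127.6, 348.5]
orientation: [[0.757, 0.654, 0.001], [0.654, -0.757, 0.001], [0.001, -0.0, -1.0]]
ft_force: [0.9, 0.3, -0.2]
opening: 59.7
time: 6.58
position: [635.6, 302.4, 348.4]
orientation: [[0.329, 0.944, 0.0], [0.944, -0.329, 0.001], [0.001, -0.0, -1.0]]
ft_force: [0.5, 0.5, 0.7]
opening: 59.7
time: 7.0
position: [643.3, 375.4, 347.6]
orientation: [[0.325, 0.946, -0.001], [0.946, -0.325, -0.0], [-0.001, -0.001, -1.0]]
ft_force: [0.5, -0.1, 0.5]
opening: 60.0
[-14.20909453  38.20839633 -29.60591171  77.8758297   19.1114791
  68.90676543 -64.34718478]
(420, 560, 3)
```

```bash
python3 -m jog '[[0.0006,0.0047,-0.008,-4.72,1.65,0,-0.4],[0.0006,0.0047,-0.008,-4.72,1.65,0,-0.4],[0.0006,0.0047,-0.008,-4.72,1.65,0,-0.4],[0.0006,0.0047,-0.008,-4.72,1.65,0,-0.4],[0.0006,0.0047,-0.008,-4.72,1.65,0,-0.4]]'
python3 -m jog '[[0.0006,0.0047,-0.008,-4.72,1.65,0,-0.4],[0.0006,0.0047,-0.008,-4.72,1.65,0,-0.4],[0.0006,0.0047,-0.008,-4.72,1.65,0,-0.4],[0,0,0,0,0,0,-0.4],[0,0,0,0,0,0,-0.4]]'; python3 -c "
from h import *;s=manip.sense();print(s['q'])
p=np.array(s['position']);z=np.array(s['orientation'])[:,2];g=p+155*z;print(g,'to go',np.array([596.3,264.2,94])-g)
u=np.array([-.329,-.944,0]);h=np.array([596.3,264.2,94]);d=np.array([.2115,.607,.766])
print('axis offset',(h-g)-((h-g)@d)*d,(h-g)@d)
im=snap('side','pics/s3.png');t=snap('top','pics/t4.png')
v=np.zeros((480,800,3),np.uint8);v[:,:400]=cv2.resize(t[160:256,150:230],(400,480)); v[:,400:]=cv2.resize(im[200:320,180:280],(400,480)); cv2.imwrite('pics/c3.png',v[:,:,::-1])"
```

```text
time: 7.47
position: [648.8, 394.5, 308.2]
orientation: [[0.3, 0.943, -0.141], [0.853, -0.332, -0.404], [-0.428, 0.001, -0.904]]
ft_force: [0.4, -0.5, -0.6]
opening: 59.5
time: 7.88
position: [649.5, 410.4, 282.3]
orientation: [[0.25, 0.944, -0.214], [0.723, -0.329, -0.607], [-0.644, -0.003, -0.765]]
ft_force: [0.8, -0.2, 0.5]
opening: 60.0
[-29.39345024  52.74280833 -18.53472733  62.28712791  31.2541198
 104.42212373 -67.5078917 ]
[616.33099467 316.22286808 163.69393191] to go [-20.03099467 -52.02286808 -69.69393191]
axis offset [-1.16519718  2.12152472 -1.366741  ] -89.19998814222255
```

View pics/c3.png

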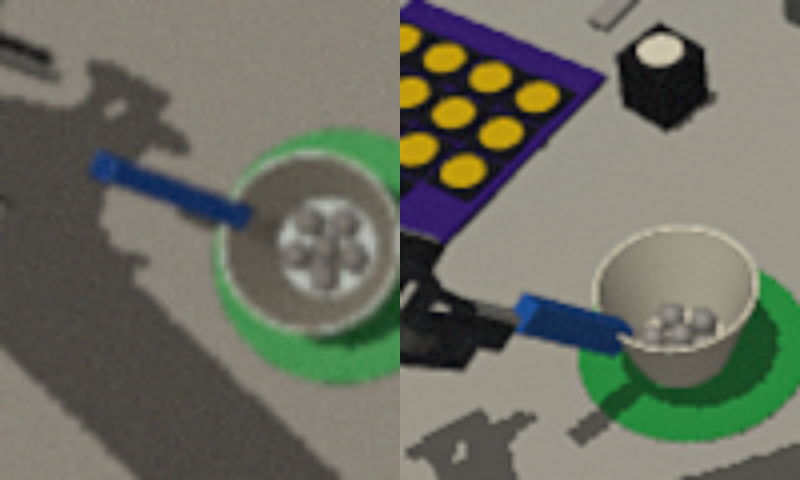

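```bash
python3 -m jog '[[-0.0025,-0.0065,-0.0087,0,0,0,-0.4],[-0.0025,-0.0065,-0.0087,0,0,0,-0.4],[-0.0025,-0.0065,-0.0087,0,0,0,-0.4],[-0.0025,-0.0065,-0.0087,0,0,0,-0.4],[0,0,0,0,0,0,-0.4]]'
python3 -m jog '[[-0.0025,-0.0065,-0.0087,0,0,0,-0.4],[-0.0025,-0.0065,-0.0087,0,0,0,-0.4],[-0.0025,-0.0065,-0.0087,0,0,0,-0.4],[-0.0025,-0.0065,-0.0087,0,0,0,-0.4],[0,0,0,0,0,0,-0.4]]'; python3 -c "
from h import *;s=manip.sense();print(s['q'])
p=np.array(s['position']);z=np.array(s['orientation'])[:,2];g=p+155*z;print(g,'to go',np.array([596.3,264.2,94])-g)
im=snap('side','pics/s4.png');t=snap('top','pics/t4.png')
v=np.zeros((480,800,3),np.uint8);v[:,:400]=cv2.resize(t[160:256,150:230],(400,480)); v[:,400:]=cv2.resize(im[240:312,190:250],(400,480)); cv2.imwrite('pics/c4.png',v[:,:,::-1])"
```

```text
time: 8.4
position: [638.7, 383.0, 246.5]
orientation: [[0.249, 0.944, -0.216], [0.721, -0.33, -0.609], [-0.646, -0.004, -0.763]]
ft_force: [0.2, -0.0, -0.6]
opening: 59.9
time: 8.82
position: [628.2, 357.7, 211.0]
orientation: [[0.248, 0.944, -0.216], [0.721, -0.329, -0.61], [-0.647, -0.004, -0.763]]
ft_force: [-0.2, -0.4, -0.5]
opening: 59.9
[-26.12825774  52.08249721 -18.34718189  73.04085036  32.1144748
  95.20646446 -69.88700485]
[594.76814889 263.17310572  92.77805915] to go [1.53185111 1.02689428 1.22194085]
```

View pics/c4.png

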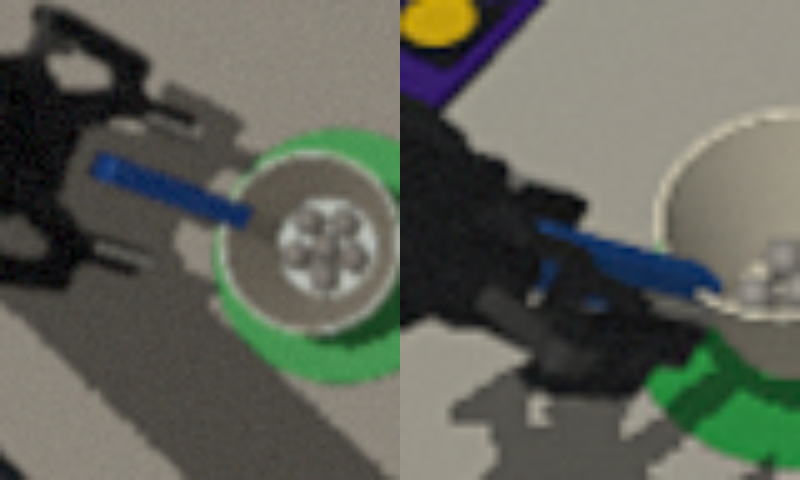

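```bash
python3 -m jog '[[0.0015,0.001,0.001,0,0,0,-0.4],[0,0,0,0,0,0,0],[0,0,0,0,0,0,0.4],[0,0,0,0,0,0,0.7],[0,0,0,0,0,0,1]]' 80
python3 -m jog '[[0,0,0,0,0,0,1],[0,0,0,0,0,0,1],[0,0,0,0,0,0,1],[0,0,0,0,0,0,1],[0,0,0,0,0,0,1]]'
python3 -m jog '[[0,0,0.003,0,0,0,1],[0,0,0.005,0,0,0,1],[0,0,0.008,0,0,0,1],[0,0,0.01,0,0,0,1],[0,0,0.01,0,0,0,1]]'
python3 -m jog '[[0,0,0.01,0,0,0,1],[0,0,0.01,0,0,0,1],[0,0,0.005,0,0,0,1],[0,0,0,0,0,0,1],[0,0,0,0,0,0,1]]'
python3 -c "
from h import *;s=manip.sense();print(s['q'],s['moment'])
im=snap('side','pics/s5.png');t=snap('top','pics/t5.png')
v=np.zeros((480,800,3),np.uint8);v[:,:400]=cv2.resize(t[160:256,150:230],(400,480)); v[:,400:]=cv2.resize(im[180:312,180:290],(400,480)); cv2.imwrite('pics/c5.png',v[:,:,::-1])"
```

```text
time: 9.33
position: [630.7, 361.5, 215.6]
orientation: [[0.25, 0.945, -0.211], [0.725, -0.327, -0.607], [-0.642, -0.001, -0.767]]
ft_force: [-2.3, 0.8, 1.2]
opening: 13.2
time: 9.75
position: [630.6, 361.4, 215.6]
orientation: [[0.25, 0.945, -0.211], [0.725, -0.327, -0.606], [-0.642, -0.002, -0.767]]
ft_force: [-0.1, 1.2, 2.6]
opening: 13.3
time: 10.17
position: [630.4, 361.0, 251.6]
orientation: [[0.249, 0.945, -0.213], [0.724, -0.328, -0.607], [-0.643, -0.003, -0.766]]
ft_force: [0.6, -0.1, -2.3]
opening: 13.3
time: 10.58
position: [630.6, 361.3, 276.8]
orientation: [[0.25, 0.945, -0.211], [0.725, -0.328, -0.606], [-0.642, -0.002, -0.767]]
ft_force: [-0.2, 0.1, -2.3]
opening: 13.0
[-26.07709977  48.17938115 -18.84600777  71.48239826  31.40155989
  99.71808871 -67.83773159] [ 1.19571185 -0.36985375 -0.03148671]
```

View pics/c5.png

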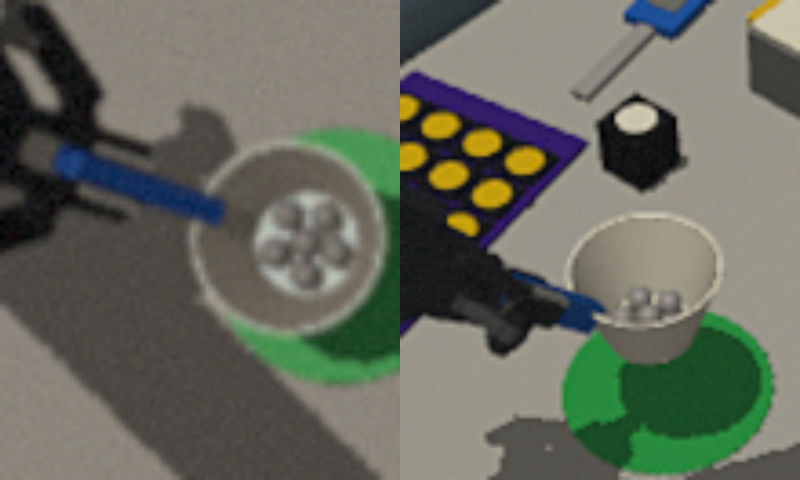

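Cup is lifted level with all six balls in it. Carrying it toward the purple bin.

```bash
python3 -m jog '[[0,0,0.008,0,0,0,1],[0,0,0.014,0,0,0,1],[0,0,0.018,0,0,0,1],[0,-0.006,0.016,0,0,0,1],[0,-0.012,0.010,0,0,0,1]]'
python3 -m jog '[[0,-0.018,0.004,0,0,0,1],[0,-0.024,0,0,0,0,1],[0,-0.027,0,0,0,0,1],[0,-0.027,0,0,0,0,1],[0,-0.027,0,0,0,0,1]]'
python3 -m jog '[[0.001,-0.027,0,0,0,0,1],[0.001,-0.027,0,0,0,0,1],[0.001,-0.027,0,0,0,0,1],[0.001,-0.027,0,0,0,0,1],[0,-0.027,0,0,0,0,1]]'
python3 -m jog '[[0,-0.027,0,0,0,0,1],[0,-0.027,0,0,0,0,1],[0,-0.022,0,0,0,0,1],[0,-0.016,0,0,0,0,1],[0,-0.010,0,0,0,0,1]]'
python3 -m jog '[[0,-0.006,0,0,0,0,1],[0,-0.003,0,0,0,0,1],[0,0,0,0,0,0,1],[0,0,0,0,0,0,1]]'
python3 -c "
from h import *;s=manip.sense();print(s['q'],s['moment'])"
```

```text
time: 11.1
position: [630.2, 345.1, 346.5]
orientation: [[0.25, 0.946, -0.208], [0.728, -0.325, -0.604], [-0.639, -0.0, -0.77]]
ft_force: [0.1, 1.2, -1.6]
opening: 13.1
time: 11.52
position: [630.5, 217.6, 348.1]
orientation: [[0.252, 0.944, -0.211], [0.724, -0.329, -0.607], [-0.642, -0.0, -0.766]]
ft_force: [0.2, -0.9, -2.3]
opening: 12.9
time: 11.93
position: [634.3, 82.3, 348.0]
orientation: [[0.252, 0.944, -0.212], [0.724, -0.329, -0.607], [-0.643, -0.0, -0.766]]
ft_force: [0.1, -0.5, -2.4]
opening: 13.0
time: 12.35
position: [634.0, -20.9, 347.6]
orientation: [[0.254, 0.943, -0.214], [0.722, -0.332, -0.607], [-0.644, -0.0, -0.765]]
ft_force: [0.1, -0.3, -1.5]
opening: 12.7
time: 12.68
position: [634.5, -24.0, 346.0]
orientation: [[0.248, 0.946, -0.211], [0.726, -0.325, -0.606], [-0.642, -0.003, -0.767]]
ft_force: [0.1, 0.3, -1.5]
opening: 13.2
[ 2.17230671e-02  2.97245626e+01 -1.23019849e+01  9.24559470e+01
  3.95876065e+01  8.44459398e+01 -4.41755817e+01] [ 1.17750051 -0.41996261  0.01670417]
```

```bash
python3 -m jog '[[-0.0028,-0.0083,0.007,1.89,-0.66,0,1],[-0.0055,-0.0167,0.007,3.78,-1.31,0,1],[-0.0055,-0.0167,0.007,3.78,-1.31,0,1],[-0.0055,-0.0167,0.007,3.78,-1.31,0,1],[-0.0055,-0.0167,0.007,3.78,-1.31,0,1]]'
python3 -m jog '[[-0.0055,-0.0167,0.007,3.78,-1.31,0,1],[-0.0055,-0.0167,0.007,3.78,-1.31,0,1],[-0.0055,-0.0167,0.007,3.78,-1.31,0,1],[-0.0055,-0.0167,-0.001,3.78,-1.31,0,1],[-0.0028,-0.0083,0,1.89,-0.66,0,1]]'
python3 -m jog '[[0,0,0,0,0,0,1],[0,0,0,0,0,0,1]]'
python3 -c "
from h import *;s=manip.sense();print(s['q'],s['moment'])"
```

```text
time: 13.1
position: [609.3, -100.9, 382.0]
orientation: [[0.301, 0.946, -0.122], [0.878, -0.325, -0.35], [-0.371, -0.002, -0.929]]
ft_force: [0.5, -0.9, -2.8]
opening: 13.4
time: 13.52
position: [583.5, -179.6, 402.5]
orientation: [[0.329, 0.944, -0.023], [0.942, -0.329, -0.066], [-0.07, 0.0, -0.998]]
ft_force: [-0.2, -1.4, -2.7]
opening: 13.1
time: 13.68
position: [584.2, -176.9, 401.4]
orientation: [[0.327, 0.945, -0.025], [0.942, -0.328, -0.066], [-0.071, -0.002, -0.997]]
ft_force: [1.4, 0.5, -2.2]
opening: 13.1
[ 25.23687744  18.96122141 -16.16861496  96.62164177  10.04921633
  66.22393975 -13.41393282] [ 0.21335709 -0.08983033 -0.00809027]
```

```bash
python3 -m jog '[[-0.0039,-0.0121,-0.0024,2.83,-0.99,0,1],[-0.0039,-0.0121,-0.0024,2.83,-0.99,0,1],[-0.0039,-0.0121,-0.0024,2.83,-0.99,0,1],[-0.0039,-0.0121,-0.0024,2.83,-0.99,0,1],[-0.0039,-0.0121,-0.0024,2.83,-0.99,0,1]]'
python3 -m jog '[[-0.0039,-0.0121,-0.0024,2.83,-0.99,0,1],[-0.0039,-0.0121,-0.0024,2.83,-0.99,0,1],[-0.0039,-0.0121,-0.0024,2.83,-0.99,0,1],[0,0,0,0,0,0,1],[0,0,0,0,0,0,1]]'
cat > lip.py <<'E'
from h import *
s=manip.sense(); p=np.array(s['position']);R=np.array(s['orientation']); zt=R[:,2];u=np.array([-.329,-.944,0]);y=np.array([.944,-.329,0])
th=40-np.degrees(np.arctan2(zt@u,-zt[2])); c,sn=np.cos(np.radians(th)),np.sin(np.radians(th))
lip=p-u*(-229.9*c+155.6*sn)-np.array([0,0,229.9*sn+155.6*c])
print("q",np.round(s['q'],1),"theta",round(th,1),"lip",lip.round(1),"TCP",p.round(1))
b=lip-np.array([569.5,-206,0]); print("lip in box frame", b@[.974,-.228,0], b@[.228,.974,0])
E
python3 - <<'E'
from lip import *
im=snap('side','pics/s6.png');t=snap('top','pics/t6.png')
v=np.zeros((480,800,3),np.uint8);v[:,:400]=cv2.resize(t[140:260,310:410],(400,480)); v[:,400:]=cv2.resize(im[100:220,270:370],(400,480)); cv2.imwrite('pics/c6.png',v[:,:,::-1])
E
```

```text
time: 14.1
position: [566.0, -234.3, 389.0]
orientation: [[0.315, 0.947, 0.061], [0.929, -0.321, 0.183], [0.193, -0.001, -0.981]]
ft_force: [0.2, 0.6, -1.8]
opening: 13.3
time: 14.52
position: [553.7, -272.5, 381.3]
orientation: [[0.306, 0.946, 0.109], [0.889, -0.325, 0.322], [0.34, -0.001, -0.94]]
ft_force: [0.2, 0.5, -2.9]
opening: 13.2
q [ 42.4  22.4 -19.1  96.  -13.9  65.5  11.5] theta 59.9 lip [ 560.  -254.4  104.4] TCP [ 553.7 -272.5  381.3]
lip in box frame 1.8069025488492496 -49.27488033181204
```

View pics/c6.png

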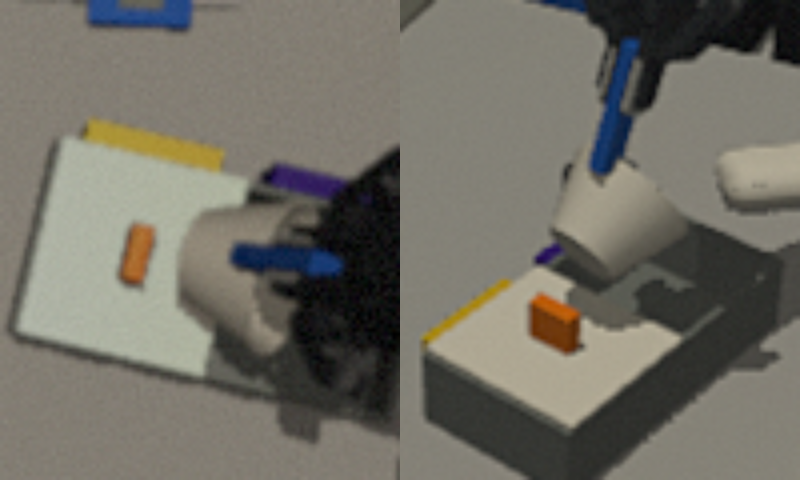

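```bash
python3 -m jog '[[-0.003,-0.0085,-0.0056,1.77,-0.62,0,1],[-0.003,-0.0085,-0.0056,1.77,-0.62,0,1],[-0.003,-0.0085,-0.0056,1.77,-0.62,0,1],[-0.003,-0.0085,-0.0056,1.77,-0.62,0,1],[-0.003,-0.0085,-0.0056,1.77,-0.62,0,1]]' >/dev/null
python3 -m jog '[[-0.003,-0.0085,-0.0056,1.77,-0.62,0,1],[-0.003,-0.0085,-0.0056,1.77,-0.62,0,1],[-0.003,-0.0085,-0.0056,1.77,-0.62,0,1]]'; python3 lip.py
python3 -m jog '[[-0.002,-0.0057,-0.0042,1.35,-0.47,0,1],[-0.002,-0.0057,-0.0042,1.35,-0.47,0,1],[-0.002,-0.0057,-0.0042,1.35,-0.47,0,1],[-0.002,-0.0057,-0.0042,1.35,-0.47,0,1],[-0.002,-0.0057,-0.0042,1.35,-0.47,0,1]]'; python3 lip.py
```

```text
time: 15.28
position: [531.0, -339.0, 337.6]
orientation: [[0.262, 0.947, 0.187], [0.776, -0.322, 0.542], [0.574, 0.003, -0.819]]
ft_force: [0.1, 0.3, -2.5]
opening: 12.9
q [ 52.3  29.4 -21.   94.2 -25.4  69.2  25.8] theta 75.0 lip [ 560.9 -253.3   75.2] TCP [ 531.  -339.   337.6]
lip in box frame 2.3690252054648955 -48.018932355953375
time: 15.7
position: [519.9, -369.3, 316.0]
orientation: [[0.239, 0.946, 0.22], [0.7, -0.325, 0.635], [0.672, 0.002, -0.74]]
ft_force: [0.5, 0.7, -2.5]
opening: 13.0
q [ 56.4  33.5 -21.8  92.6 -29.6  72.5  30.9] theta 82.2 lip [ 560.4 -253.1   67.1] TCP [ 519.9 -369.3  316. ]
lip in box frame 1.8891667653582722 -47.9537784900926
```

```bash
python3 -m jog '[[-0.002,-0.0057,-0.0042,1.35,-0.47,0,1],[-0.002,-0.0057,-0.0042,1.35,-0.47,0,1],[-0.002,-0.0057,-0.0042,1.35,-0.47,0,1],[-0.002,-0.0057,-0.0042,1.35,-0.47,0,1],[-0.002,-0.0057,-0.0042,1.35,-0.47,0,1]]'; python3 -m jog '[[-0.002,-0.0057,-0.0042,1.35,-0.47,0,1],[-0.002,-0.0057,-0.0042,1.35,-0.47,0,1],[-0.002,-0.0057,-0.0042,1.35,-0.47,0,1],[-0.002,-0.0057,-0.0042,1.35,-0.47,0,1],[0,0,0,0,0,0,1]]'; python3 lip.py
python3 -m jog '[[0,0,0,0,0,0,1],[0,0,0,0,0,0,1],[0,0,0,0,0,0,1],[0,0,0,0,0,0,1],[0,0,0,0,0,0,1]]'
python3 - <<'E'
from h import *
im=snap('side','pics/s7.png');t=snap('top','pics/t7.png')
v=np.zeros((480,800,3),np.uint8);v[:,:400]=cv2.resize(t[140:260,325:425],(400,480)); v[:,400:]=cv2.resize(im[110:218,280:370],(400,480)); cv2.imwrite('pics/c7.png',v[:,:,::-1])
E
```

```text
time: 16.12
position: [509.5, -398.6, 294.9]
orientation: [[0.211, 0.945, 0.25], [0.615, -0.327, 0.717], [0.76, 0.002, -0.65]]
ft_force: [-0.2, 0.1, -1.4]
opening: 12.9
time: 16.53
position: [500.1, -422.8, 276.3]
orientation: [[0.189, 0.944, 0.27], [0.541, -0.33, 0.774], [0.82, -0.0, -0.573]]
ft_force: [-0.4, -1.2, -1.9]
opening: 13.1
q [ 62.5  41.7 -23.   88.4 -35.   79.9  37.4] theta 95.0 lip [ 557.8 -257.4   60.9] TCP [ 500.1 -422.8  276.3]
lip in box frame 0.2811194157690622 -52.73693270655182
time: 16.95
position: [502.1, -420.1, 278.9]
orientation: [[0.185, 0.945, 0.269], [0.543, -0.326, 0.774], [0.819, 0.003, -0.574]]
ft_force: [-0.1, 0.0, -1.3]
opening: 12.7
```

View pics/c7.png

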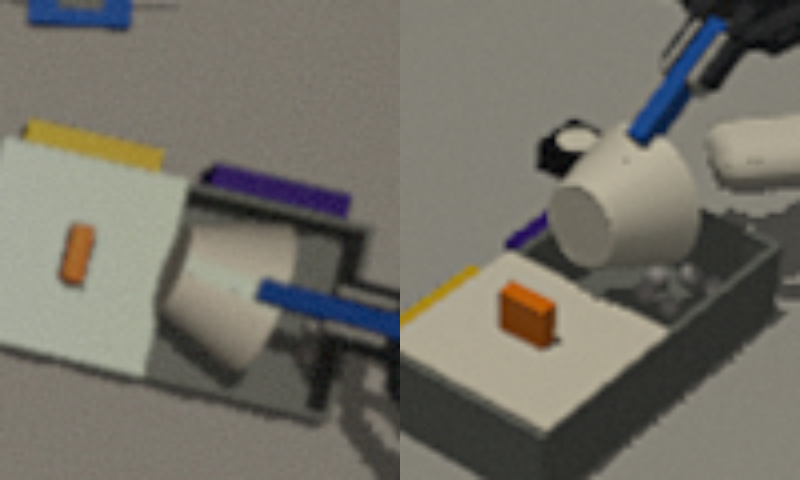

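```bash
python3 -m jog '[[-0.0018,-0.0053,-0.0053,1.51,-0.53,0,1],[-0.0018,-0.0053,-0.0053,1.51,-0.53,0,1],[-0.0018,-0.0053,-0.0053,1.51,-0.53,0,1],[-0.0018,-0.0053,-0.0053,1.51,-0.53,0,1],[-0.0018,-0.0053,-0.0053,1.51,-0.53,0,1]]'; python3 -m jog '[[0,0,0,0,0,0,1],[0,0,0,0,0,0,1],[0,0,0,0,0,0,1],[0,0,0.005,0,0,0,1],[0,0,0.01,0,0,0,1]]'; python3 lip.py
python3 -m jog '[[0,0,0.025,0,0,0,1],[0,0,0.03,0,0,0,1],[0,0,0.03,0,0,0,1],[0,0,0.025,0,0,0,1],[0,0,0.015,0,0,0,1]]'; python3 lip.py
```

```text
time: 17.47
position: [491.8, -448.4, 250.3]
orientation: [[0.147, 0.944, 0.294], [0.427, -0.329, 0.843], [0.892, 0.002, -0.451]]
ft_force: [-0.3, 0.7, -1.2]
opening: 13.0
time: 17.88
position: [492.7, -446.3, 266.4]
orientation: [[0.147, 0.945, 0.291], [0.429, -0.326, 0.843], [0.892, 0.001, -0.453]]
ft_force: [0.2, -0.5, -2.4]
opening: 13.0
q [ 65.2  45.9 -24.2  85.4 -38.   85.5  39.2] theta 103.1 lip [ 559.6 -254.1   77.6] TCP [ 492.7 -446.3  266.4]
lip in box frame 1.3662608889498689 -49.14531257171527
time: 18.3
position: [493.8, -446.4, 397.7]
orientation: [[0.14, 0.945, 0.294], [0.433, -0.326, 0.84], [0.89, 0.009, -0.455]]
ft_force: [1.2, 0.6, -1.1]
opening: 12.8
q [ 66.1  37.3 -25.9  82.2 -40.8  93.1  31.6] theta 102.9 lip [ 560.6 -254.7  208.4] TCP [ 493.8 -446.4  397.7]
lip in box frame 2.409474258978765 -49.50625327398932
```

```bash
python3 -m jog '[[0.004,0.012,0,-2.7,0.94,0,1],[0.0078,0.0235,0,-5.4,1.88,0,1],[0.0078,0.0235,0,-5.4,1.88,0,1],[0.0078,0.0235,0,-5.4,1.88,0,1],[0.0078,0.0235,0,-5.4,1.88,0,1]]'
python3 -m jog '[[0.0078,0.0235,0,-5.4,1.88,0,1],[0.0078,0.0235,0,-5.4,1.88,0,1],[0.0078,0.0235,0,-5.4,1.88,0,1],[0.0078,0.0235,0,-5.4,1.88,0,1],[0.0078,0.0235,0,-5.4,1.88,0,1]]'
python3 -m jog '[[0.0078,0.0235,-0.004,-5.4,1.88,0,1],[0.0078,0.0235,-0.004,-5.4,1.88,0,1],[0.0078,0.0235,-0.004,-5.4,1.88,0,1],[0.0078,0.0235,-0.004,-5.4,1.88,0,1],[0.0078,0.0235,-0.004,-5.4,1.88,0,1]]'
python3 -m jog '[[0.0078,0.0235,-0.004,-5.4,1.88,0,1],[0.0078,0.0235,-0.004,-5.4,1.88,0,1],[0.0078,0.0235,-0.004,-5.4,1.88,0,1],[0.004,0.012,0,-2.7,0.94,0,1],[0,0,0,0,0,0,1]]'
python3 -m jog '[[0,0,0,0,0,0,1]]'; python3 lip.py
python3 - <<'E'
from h import *
im=snap('side','pics/s8.png');t=snap('top','pics/t8.png')
v=np.zeros((480,800,3),np.uint8);v[:,:400]=cv2.resize(t[150:270,325:425],(400,480)); v[:,400:]=cv2.resize(im[90:246,260:390],(400,480)); cv2.imwrite('pics/c8.png',v[:,:,::-1])
E
```

```text
time: 18.72
position: [527.9, -339.6, 392.5]
orientation: [[0.259, 0.945, 0.198], [0.755, -0.326, 0.569], [0.602, 0.002, -0.798]]
ft_force: [-0.2, -0.4, -1.9]
opening: 13.1
time: 19.13
position: [566.7, -221.3, 392.6]
orientation: [[0.322, 0.946, 0.048], [0.935, -0.325, 0.139], [0.148, 0.0, -0.989]]
ft_force: [0.2, -0.2, -2.1]
opening: 12.9
time: 19.55
position: [605.6, -103.6, 372.4]
orientation: [[0.306, 0.945, -0.113], [0.888, -0.326, -0.324], [-0.343, -0.001, -0.939]]
ft_force: [-0.3, 0.1, -2.5]
opening: 13.1
time: 19.97
position: [633.4, -15.5, 358.3]
orientation: [[0.24, 0.948, -0.207], [0.732, -0.317, -0.603], [-0.638, -0.007, -0.77]]
ft_force: [0.1, 1.5, -2.3]
opening: 12.7
time: 20.05
position: [633.1, -21.2, 359.4]
orientation: [[0.246, 0.946, -0.21], [0.728, -0.324, -0.604], [-0.639, -0.004, -0.769]]
ft_force: [-0.7, -0.4, -1.4]
opening: 13.0
q [  0.9  28.9 -13.8  92.1  39.7  85.8 -43.8] theta 0.3 lip [ 557.7 -237.6  202.8] TCP [633.1 -21.2 359.4]
lip in box frame -4.332042599254822 -33.469265590815745
```

View pics/c8.png

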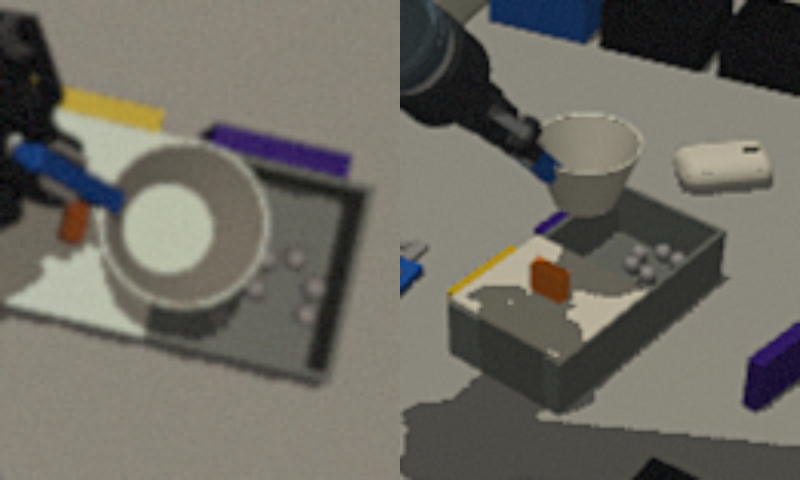

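The cup is empty and level. Balls are visible in the open purple bin; I will count them once the cup is out of the way. Back to the mat.

```bash
python3 -m jog '[[0,0.01,0,0,0,0,1],[0,0.02,0,0,0,0,1],[0,0.03,0,0,0,0,1],[0,0.03,0,0,0,0,1],[0,0.03,0,0,0,0,1]]'
python3 -m jog '[[-0.001,0.03,0,0,0,0,1],[-0.001,0.03,0,0,0,0,1],[-0.001,0.03,0,0,0,0,1],[-0.001,0.03,0,0,0,0,1],[-0.001,0.03,0,0,0,0,1]]'
python3 -m jog '[[0,0.03,0,0,0,0,1],[0,0.03,0,0,0,0,1],[0,0.02,-0.01,0,0,0,1],[0,0.015,-0.015,0,0,0,1],[0,0.012,-0.02,0,0,0,1]]'
python3 -m jog '[[0,0,-0.02,0,0,0,1],[0,0,-0.02,0,0,0,1],[0,0,-0.015,0,0,0,1],[0,0,-0.01,0,0,0,1],[0,0,0,0,0,0,1]]'
python3 -m jog '[[0,0,0,0,0,0,1]]'
python3 - <<'E'
from h import *
s=manip.sense();R=np.array(s['orientation']);print(R.round(3).tolist())
u=np.array([-.329,-.944,0]);z=R[:,2];print("lean",np.degrees(np.arctan2(z@u,-z[2])),"side",np.degrees(np.arcsin(z@[.944,-.329,0])))
E
```

```text
time: 20.57
position: [632.9, 98.2, 360.4]
orientation: [[0.251, 0.945, -0.211], [0.726, -0.328, -0.604], [-0.64, -0.002, -0.768]]
ft_force: [-0.6, 0.2, -2.0]
opening: 13.2
time: 20.98
position: [627.6, 248.8, 360.4]
orientation: [[0.249, 0.945, -0.211], [0.727, -0.326, -0.604], [-0.64, -0.003, -0.768]]
ft_force: [0.7, 0.6, -2.2]
opening: 13.2
time: 21.4
position: [627.4, 357.3, 316.7]
orientation: [[0.249, 0.946, -0.208], [0.73, -0.324, -0.602], [-0.637, -0.002, -0.771]]
ft_force: [0.4, -0.4, -1.7]
opening: 13.4
time: 21.82
position: [627.4, 352.9, 246.8]
orientation: [[0.247, 0.945, -0.214], [0.724, -0.327, -0.607], [-0.644, -0.005, -0.765]]
ft_force: [-0.5, -0.4, -1.7]
opening: 13.4
time: 21.9
position: [628.3, 353.2, 249.7]
orientation: [[0.249, 0.945, -0.212], [0.725, -0.327, -0.606], [-0.642, -0.003, -0.767]]
ft_force: [0.2, 0.7, -2.3]
opening: 13.1
[[0.249, 0.945, -0.212], [0.725, -0.327, -0.606], [-0.642, -0.003, -0.767]]
lean 39.93904670055214 side -0.04046600144008014
```

```bash
python3 -m jog '[[0,0,-0.01,0,0,0,1],[0,0,-0.01,0,0,0,1],[0,0,-0.007,0,0,0,1],[0,0,-0.003,0,0,0,1],[0,0,0,0,0,0,1]]'
python3 -m jog '[[0,0,-0.001,0,0,0,1],[0,0,-0.001,0,0,0,1],[0,0,-0.001,0,0,0,1],[0,0,0,0,0,0,1],[0,0,0,0,0,0,1]]'
```

```text
time: 22.32
position: [627.8, 353.0, 218.2]
orientation: [[0.248, 0.945, -0.213], [0.725, -0.327, -0.607], [-0.643, -0.004, -0.766]]
ft_force: [-1.4, 0.8, -1.8]
opening: 13.3
time: 22.73
position: [628.3, 353.4, 217.0]
orientation: [[0.249, 0.945, -0.211], [0.726, -0.327, -0.606], [-0.641, -0.002, -0.767]]
ft_force: [0.0, -0.5, -1.4]
opening: 13.1
```

```bash
python3 -m jog '[[0,0,-0.001,0,0,0,1],[0,0,0,0,0,0,1],[0,0,0,0,0,0,1]]';python3 -m jog '[[0,0,-0.001,0,0,0,1],[0,0,0,0,0,0,1],[0,0,0,0,0,0,1]]'
```

```text
time: 22.98
position: [628.3, 353.4, 216.0]
orientation: [[0.249, 0.945, -0.211], [0.725, -0.327, -0.606], [-0.641, -0.002, -0.767]]
ft_force: [0.3, 0.7, -1.7]
opening: 12.9
time: 23.23
position: [628.4, 353.6, 215.7]
orientation: [[0.25, 0.945, -0.211], [0.725, -0.327, -0.606], [-0.642, -0.002, -0.767]]
ft_force: [-0.3, 0.4, 2.7]
opening: 13.4
```

Touchdown at the same height as at the start, with the force reversed. Release and retreat along the handle.

```bash
python3 -m jog '[[0,0,0,0,0,0,0.6],[0,0,0,0,0,0,0.4],[0,0,0,0,0,0,0.1],[0,0,0,0,0,0,-0.3],[0,0,0,0,0,0,-0.4]]' 40
python3 -m jog '[[0,0,0,0,0,0,-0.4],[0,0,0,0,0,0,-0.4],[0.0021,0.0061,0.0077,0,0,0,-0.4],[0.0042,0.0121,0.0153,0,0,0,-0.4],[0.0042,0.0121,0.0153,0,0,0,-0.4]]'
python3 -m jog '[[0.0042,0.0121,0.0153,0,0,0,-0.4],[0.0042,0.0121,0.0153,0,0,0,-0.4],[0.0042,0.0121,0.0153,0,0,0,-0.4],[0,0.01,0.015,0,0,0,-0.4],[0,0,0,0,0,0,-0.4]]'
python3 - <<'E'
from m import *
im=snap('side','pics/s9.png');t=snap('top','pics/t9.png')
v=np.zeros((600,800,3),np.uint8);v[:300,:400]=cv2.resize(t[150:255,170:310],(400,300)); v[:300,400:]=cv2.resize(t[160:250,305:425],(400,300)); v[300:,:400]=cv2.resize(im[230:335,190:330],(400,300)); v[300:,400:]=cv2.resize(im[120:240,260:420],(400,300)); cv2.imwrite('pics/c9.png',v[:,:,::-1])
a=cv2.imread('pics/top0.png')[:,:,::-1]; d=(np.abs(a.astype(int)-t).max(2)>40).astype(np.uint8)
n,l,st,c=cv2.connectedComponentsWithStats(d); print([s.tolist() for s in st[1:] if s[4]>15])
E
```

```text
time: 23.65
position: [628.2, 353.2, 214.5]
orientation: [[0.249, 0.945, -0.212], [0.725, -0.327, -0.606], [-0.642, -0.003, -0.767]]
ft_force: [1.3, 0.1, -0.5]
opening: 59.4
time: 24.07
position: [639.0, 383.5, 253.2]
orientation: [[0.249, 0.945, -0.213], [0.724, -0.327, -0.607], [-0.643, -0.003, -0.766]]
ft_force: [-0.0, 0.4, -0.3]
opening: 60.1
time: 24.48
position: [650.9, 433.6, 318.8]
orientation: [[0.25, 0.946, -0.207], [0.73, -0.324, -0.601], [-0.636, -0.001, -0.772]]
ft_force: [-0.3, 1.5, 0.6]
opening: 59.7
[[0, 107, 300, 313, 32838], [314, 174, 39, 56, 1450], [361, 185, 39, 56, 1402], [197, 190, 20, 12, 66], [212, 194, 27, 36, 198], [206, 200, 22, 21, 298], [194, 205, 9, 18, 55], [415, 352, 145, 68, 4121], [269, 390, 25, 11, 139], [386, 417, 18, 3, 30]]
```

View pics/c9.png

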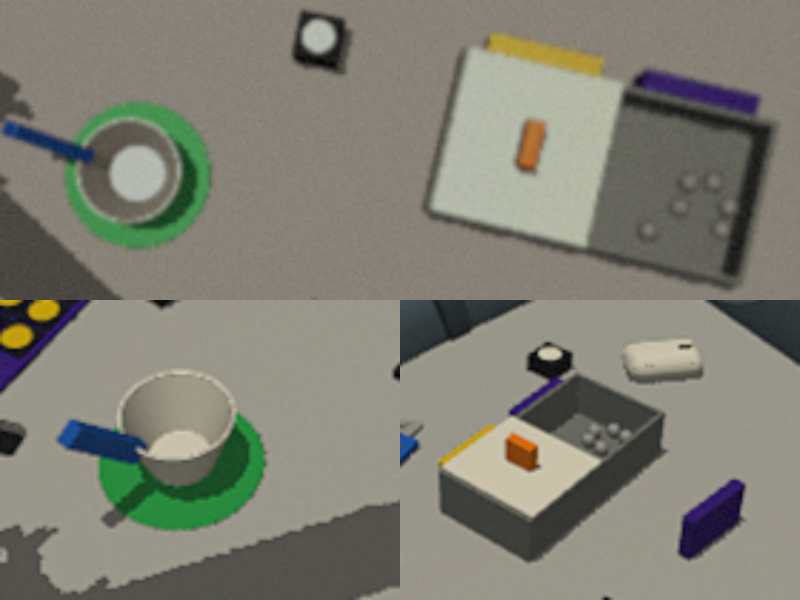

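All six balls are in the purple bin, the cover is fully over the other bin, and the empty cup stands upright on its mat. The only differences from the first top picture are the arm, the cover and the cup.

```bash
python3 -m jog '[[0,0,0,0,0,0,-0.4],[0,0,0,0,0,0,-0.4],[0,0,0,0,0,0,-0.4],[0,0,0,0,0,0,-0.4],[0,0,0,0,0,0,-0.4]]'; python3 -c "
from bench import workorder;print(workorder.hand_in())"
```

```text
time: 25.0
position: [651.5, 429.4, 313.3]
orientation: [[0.249, 0.945, -0.212], [0.725, -0.327, -0.606], [-0.642, -0.003, -0.766]]
ft_force: [-0.2, -0.6, -0.4]
opening: 59.8
the job is handed in; nothing more can be done
None
```

The job is done and handed in at 25.0 s of the 66 s allowed. I slid the cover by its tab to its stop at the +y end. I then poured the cup with its lip about 60–75 mm above the table, over the purple bin, stood it back on the mat and backed the gripper away.

The last pictures show six balls in the purple bin, which is fully open, and the empty cup upright, wholly on the green mat. Comparing the top view before and after showed only the arm and its shadow, the cover and the cup changed. The arm and its shadow still covered the left part of that view, where the tweezers and the tray lie, so I did not check those there. Every wrist force reading stayed below about 15 N, and no check failed or disagreed.

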